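# Lock the specimen turntable on its key

### The job

The small specimen turntable on the desk is unlocked: its round plate rides high on a stiff sleeve. Push the plate round with a fingertip, by the upright post that it has for this, until the notch in its rim stands over the key of the base; then press it down, by the hub in its middle, until it is fully home with the key in the notch. Do not lift the plate, leave the loupe, the jar and the film can where they stand, and draw back clear at the end.

Things in the scene. Friction and masses are not known exactly. Their poses are not given: they have to be found in the camera images.
- base: turntable base, screwed to the desk: dark steel round foot, 170 mm across, 12 mm thick. Origin: centre of its underside, on the turning axis, at desk height; z up; x points from the axis to the key. On the axis a fixed spindle 18 mm thick rises to 46 mm above the desk; a fixed seat ring (radius 47 to 54 mm) rises to 18 mm
- key (a point): top of the base's key, 58 mm from the axis along the base's x, 25 mm above the desk. The key is a pale metal radial bar, 9 mm wide with a rounded top, 56 to 78 mm from the axis: its outer end shows beyond the plate's rim. Away from the notch the plate stops on the key after 3 mm
- plate: loose aluminium plate, 130 mm across, 10 mm thick, about 0.35 kg, with a cork ring inlay; sits over the spindle by a blind bore (0.6 mm play), turns endlessly with little friction, stays where left. Origin: centre of its underside; z up; x points from centre to notch. Underside 28 mm above the desk while unlocked (3 mm clear of the key), 18 mm when home on the seat ring
- notch (a point): middle of the notch, level with the plate's underside, 58 mm from the centre along the plate's x. The notch is a slot right through the plate, open at the rim, 14 mm wide, 51 to 65 mm from the centre; it goes over the key within 2.5 mm sideways, and the key's round top draws it in from a little more. It starts 0.6 rad or more from the key
- post (a point): centre of the top of the upright post to push: a steel pin 12 mm thick, standing on the plate 52 mm from the centre, straight opposite the notch. Its top is 18 mm above the plate's upper face, 56 mm above the desk while unlocked
- hub (a point): centre of the top of the hub, the place to press: a round flat-topped cap 32 mm across in the middle of the plate, its top 24 mm above the plate's upper face (62 mm above the desk while unlocked, 52 mm when home)
- sleeve (a joint): height of the black plastic sleeve under the plate, in m pressed down: 0 with the plate high, 0.010 with the plate home. It slides stiffly: pressing the plate down takes about 6 to 10 N over 10 mm, and it stays where it is left
- loupe: bystander: black stand loupe, 41 mm across and 38 mm high, standing to the right of the turntable. Origin: centre of its underside
- pin_jar: bystander: small clear jar with pale lid, 48 mm across and 46 mm high, standing to the left of the turntable. Origin: centre of its underside
- film_can: bystander: black film can with grey lid, 34 mm across and 53 mm high, standing beyond the turntable to the left. Origin: centre of its underside

How it is judged:
At the end, for the whole second after the job is handed in: the plate is home: its underside 18 mm (+-2 mm) above the desk, its notch within 6 mm of the key seen from above, level within 0.04 rad and at rest (z of plate in the frame of base between 0.016 and 0.02 m and horizontal distance between notch and key below 0.006 m and angle between plate's own z axis and vertical below 0.04 rad and linear speed of plate below 0.01 m/s); the robot touches nothing.
It fails at once if the plate is lifted more than 6 mm above its unlocked height (z of plate in the frame of base above 0.034 m).
It fails at once if the loupe, the jar or the film can is moved more than 15 mm (distance of any of loupe, pin_jar, film_can from where it was at the start of the episode above 0.015 m).
It also fails if it takes over 48 s, if anything falls off the work surface, if the arm or the gripper's body presses on something with over 40 N, if the wrist force passes 120 N, or if a joint passes its speed limit or range.

### The arm

A 6-joint arm with a two-finger parallel gripper is mounted at the origin on a cart in front of the work surface, level with it; the furniture and walls round the work are solid. World frame = base frame: x ahead of the robot, y to its left, z up, the work surface at z = 0. Lengths are in m, angles in rad, forces in N, time in s.
With the tool pointing down it reaches from about 0.35 to 0.975 m from the base axis. Payload 17.4 kg.
Tool frame: the origin (TCP) lies midway between the tips of the shut fingers; the grasp point (between the pads) lies 19 mm behind it; z points along the fingers, y is the line along which they close (so a half turn about z gives the same grasp; the last joint's range is limited). The gripper opens to 85 mm and grips with 20 to 120 N. Pads are 22 mm wide; open, the fingers measure 114 mm over their backs; the gripper's body (76 mm by 85 mm) begins 54 mm behind the grasp point. The pads swing forward as they close: fully open they stand 13 mm farther back than shut.
Start: joints at [-1.229, 0.116, 1.442, -0, 1.584, -0.038], TCP at [0.25, -0.627, 0.202] pointing down, gripper open.
Joint ranges: [-2.83, 2.83], [-0.83, 2.19], [0.07, 2.5], [-1.14, 4.28], [0.01, 3], [-2.97, 2.97]. Speed limits (rad/s): [1.89, 1.89, 2.22, 3.14, 3.14, 3.14].

### API

Orientations are given as [roll, pitch, yaw] about the fixed x, y, z axes, in that order (R = Rz(yaw) Ry(pitch) Rx(roll)).
In Python, from workcell import r, vision, job gives the robot as it stands. Calls block until the motion is done:
- r.move_to(position, orientation): joint-space move of the TCP to a pose.
- r.move_straight(position, frame=None, max_speed=0.15): straight line of the TCP; frame=None keeps the orientation; max_speed is the mean speed in m/s.
- r.goto_joints(angles): joint-space move.
- r.release() and r.close_gripper(strength=None): open the fingers fully, or close them until they stop; strength is the grip in N (None keeps the last).
- r.hold(seconds).
- r.ik(position, orientation): joint angles nearest the present ones, or None.
- r.read_state(): the state.
- vision.grab_frame(name): name is "scene" or "top" or "wrist"; returns (picture, depth): 480x640x3 uint8, red, green, blue; 480x640 float32, m along the optical axis (not along the pixel's ray), 0 where there is no reading.
- vision.camera_params(name): a dict with "K" (3x3 intrinsics, pixels), "R" (3x3) and "t" (3): a world point X has camera coordinates R X + t; the wrist camera has in their place "tool_from_camera" (4x4, takes a point from camera to tool coordinates, whose origin is the TCP and whose axes are the flange's). Camera axes: x right, y down, z forward; pixel columns grow to the right and rows downward; lengths in m; the calibration is good to about 2 mm. A picture is of the moment at which its call begins: read the wrist's pose just before it. camera_params takes no time and is no camera call.
A pose or a line that the arm cannot do raises r.PlanningError and nothing moves.
- job.finish_job(): hands the job in; it is judged then, once.
The state is a dict: "t": time; "qpos": joint angles; "qvel": joint speeds; "joint_torque": joint torques, N m; "eef_pos": TCP position; "tool_rot": TCP orientation; "wrist_force": force on the tool from outside, world axes, zero at the start; "wrist_torque": the same for the moment, N m; "gripper_width": finger opening in m; "gripper_force": force on a finger pad.
Only numpy, scipy, OpenCV 4.12 (cv2) and the standard library are available. Lean on these libraries where they do the work, as an engineer would, in place of code of your own. Each camera call takes 0.05 s, during which the arm holds its last target. There are 200 camera calls.

## Working session

There is one attempt and no reset: what is moved stays moved. The work goes in short steps, each a Python script; the robot and the scene stay as the last script left them, time stands still between calls to the robot, and variables do not carry over. Pictures are saved under pics/ and viewed, at most 10 in all, crops included, and the job is handed in when it is done.

```bash
mkdir -p pics; ls; python3 - <<'E'
from workcell import r, vision, job
import cv2,numpy as np
for n in ("top","scene"):
    im,d=vision.grab_frame(n); cv2.imwrite(f"pics/{n}0.png",im[:,:,::-1]); np.savez(f"{n}0.npz",im=im,d=d)
    p=vision.camera_params(n); print(n,p)
s=r.read_state(); print(s["t"],s["eef_pos"],s["tool_rot"],s["gripper_width"],s["wrist_force"])
E
```

```text
pics
top {'K': array([[576.82577017,   0.        , 328.77225849],
       [  0.        , 576.82577017, 239.22255192],
       [  0.        ,   0.        ,   1.        ]]), 'R': array([[ 0.00548328, -0.99986763, -0.0153187 ],
       [-0.98958816, -0.00322238, -0.14389195],
       [ 0.14382354,  0.01594821, -0.98947483]]), 't': array([0.11661904, 0.556525  , 0.9920078 ])}
scene {'K': array([[623.83981596,   0.        , 314.94506845],
       [  0.        , 623.83981596, 236.33969435],
       [  0.        ,   0.        ,   1.        ]]), 'R': array([[ 9.74484486e-01, -2.24454674e-01, -2.94134884e-04],
       [-1.56386747e-01, -6.78022003e-01, -7.18212606e-01],
       [ 1.61006746e-01,  6.99933041e-01, -6.95823660e-01]]), 't': array([-0.50244061,  0.22199025,  0.98386069])}
0.1 [ 0.25016208 -0.62670599  0.20095191] [-3.14054894e+00 -7.37702179e-05  3.79734640e-01] 0.08518766571144437 [-0.7195577   0.11851494  0.18734413]
```

View pics/top0.png

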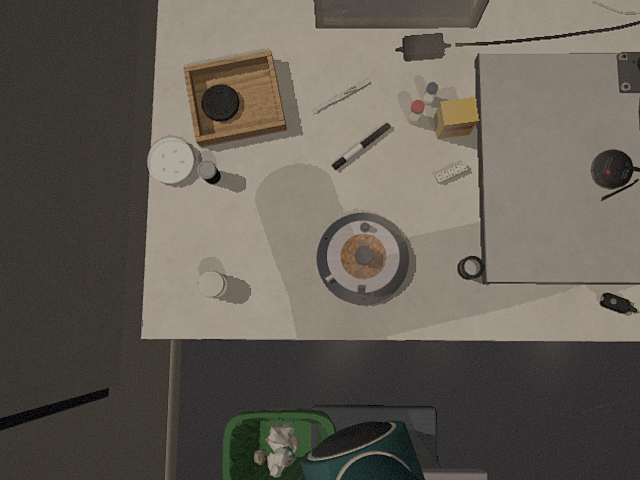

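View pics/scene0.png

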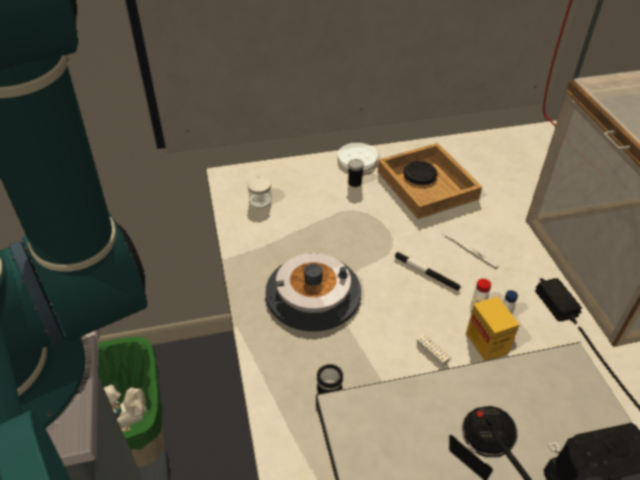

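```bash
cat > h.py <<'E'
import numpy as np, cv2
from workcell import r, vision, job
def ray(uv,z,n="top"):
    p=vision.camera_params(n); R,t=p["R"],p["t"]
    d=R.T@np.linalg.inv(p["K"])@np.array([*uv,1.]); c=-R.T@t
    return c+d*(z-c[2])/d[2]
E
python3 - <<'E'
from h import *
im=np.load("top0.npz")["im"]; c=im[200:315,305:420]
cv2.imwrite("pics/crop.png",cv2.resize(c[:,:,::-1],None,fx=5,fy=5,interpolation=cv2.INTER_CUBIC))
for n,uv,z in (("hub",(364,256),.062),("post",(366,228),.056),("notch",(362,289),.038),("key",(331,280),.025),("jar",(211,284),.046),("loupe",(470,267),.038),("can",(208,171),.053)):
    print(n,ray(uv,z).round(3))
E
```

```text
hub [0.524 0.057 0.062]
post [0.574 0.053 0.056]
notch [0.467 0.06  0.038]
key [0.484 0.115 0.025]
jar [0.475 0.327 0.046]
loupe [ 0.507 -0.132  0.038]
can [0.678 0.338 0.053]
```

View pics/crop.png

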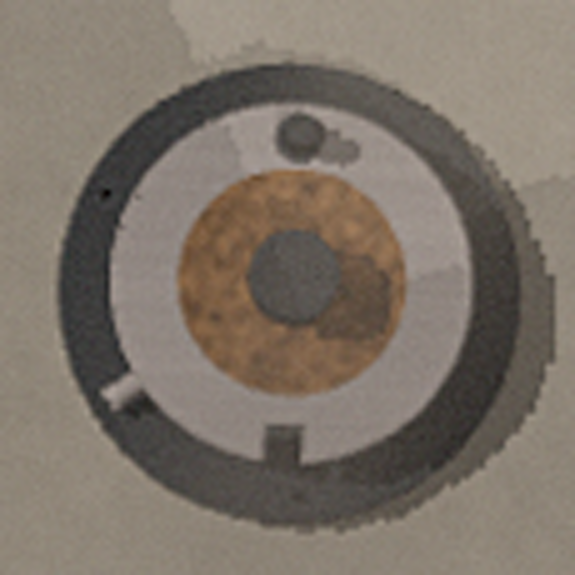

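```bash
cat >> h.py <<'E'
def pose(C,phi,off,z,s=1):
    """finger centre for post at angle phi, lag 'off' behind a clockwise push"""
    p=np.array([np.sin(phi),-np.cos(phi)])
    c=C+0.052*np.array([np.cos(phi),np.sin(phi)])-off*p
    return [*c,z],[np.pi,0,phi+np.pi/2*s]
E
python3 - <<'E'
from h import *
C=ray((363.8,255.2),.062)[:2]; P=ray((365.2,227.4),.056)[:2]; N=ray((361.6,289),.036)[:2]; K=ray((329.6,278.6),.025)[:2]
a=lambda v:np.degrees(np.arctan2(v[1],v[0]))
print(C,P,N,K,a(P-C),a(N-C),a(K-C),[np.linalg.norm(q-C) for q in (P,N,K)])
print("tool_from_camera",vision.camera_params("wrist")["tool_from_camera"].round(3))
for s in (1,-1):
  for ph in (-4,-57): print(s,ph,r.ik(*pose(C,np.radians(ph),.017,.045,s)))
print(r.read_state()["t"])
E
```

```text
[0.52498977 0.05740052] [0.57518997 0.05449509] [0.46760066 0.06032846] [0.48667887 0.11742905] -3.312403152724407 177.07934630388363 122.54648478573074 [np.float64(0.050284205421786556), np.float64(0.057463746820765174), np.float64(0.07121201156518084)]
tool_from_camera [[ 0.001 -0.956 -0.292  0.076]
 [ 1.     0.001  0.001 -0.   ]
 [-0.    -0.292  0.956 -0.172]
 [ 0.     0.     0.     1.   ]]
1 -4 [ 7.79563382e-02  2.50201161e-03  1.81926616e+00 -4.44089210e-16
  1.31982448e+00  1.47769508e-01]
1 -57 [-4.31967788e-03 -2.88581326e-02  1.85029917e+00 -4.44089210e-16
  1.32015162e+00  9.90517996e-01]
-1 -4 None
-1 -57 [-0.00431968 -0.02885813  1.85029917  0.          1.32015162 -2.15107466]
0.1
```

```bash
cat >> h.py <<'E'
C0=np.array([.5250,.0574])
def wristlook(name,C,yaw,z=.19):
    r.move_to([*C,z],[np.pi,0,yaw]); r.hold(.2)
    s=r.read_state(); im,d=vision.grab_frame("wrist")
    cv2.imwrite(f"pics/{name}.png",im[:,:,::-1]); np.savez(name+".npz",im=im,d=d,pos=s["eef_pos"],rot=s["tool_rot"]); return s
def wray(uv,z,name):
    from scipy.spatial.transform import Rotation as Ro
    f=np.load(name+".npz"); R=Ro.from_euler("xyz",f["rot"]).as_matrix(); p=vision.camera_params("wrist"); T=p["tool_from_camera"]
    c=R@T[:3,3]+f["pos"]; d=R@T[:3,:3]@np.linalg.inv(p["K"])@np.array([*uv,1.])
    return c+d*(z-c[2])/d[2]
E
python3 - <<'E'
from h import *
rad=np.radians
r.close_gripper()
p,o=pose(C0,rad(-3.3),.034,.15); r.move_to(p,o)
print(r.read_state()["t"],r.read_state()["wrist_force"])
p[2]=.046; r.move_straight(p)
for ph in np.linspace(-3.3,-52,8):
    p,o=pose(C0,rad(ph),.018,.046); r.move_straight(p,o,max_speed=.05)
s=r.read_state(); print(s["t"],s["wrist_force"],s["eef_pos"])
p,o=pose(C0,rad(-52),.030,.046); r.move_straight(p)
p[2]=.12; r.move_straight(p)
print(wristlook("w1",C0,rad(33))["t"])
E
```

```text
3.65 [-0.34471017  0.19270321 -0.48052292]
6.9417 [-0.09875624 -0.21864219  0.6674179 ] [0.57131135 0.02772914 0.04603728]
8.4917
```

View pics/w1.png

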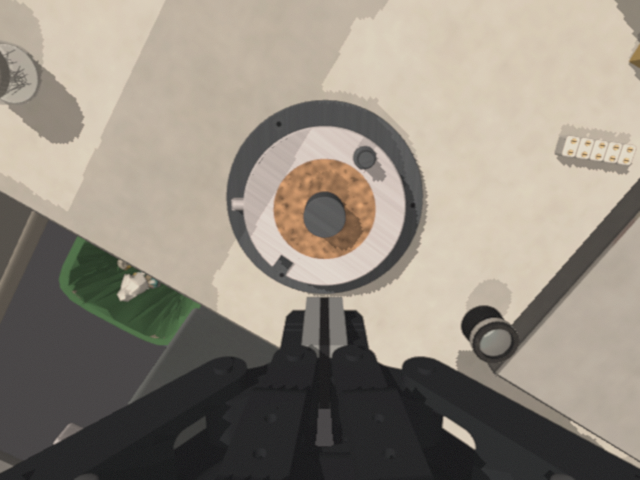

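```bash
python3 - <<'E'
from h import *
C,P,N,K=[wray(u,z,"w1")[:2] for u,z in (((324,214),.062),((365,157.5),.056),((283,266),.036),((238,205),.025))]
a=lambda v:np.degrees(np.arctan2(v[1],v[0]))
print(C,P,N,K,a(P-C),a(N-C),a(K-C),[np.linalg.norm(q-C) for q in (P,N,K)])
im=np.load("w1.npz")["im"]; cv2.imwrite("pics/w1c.png",cv2.resize(im[90:305,215:440,::-1],None,fx=2.7,fy=2.7,interpolation=cv2.INTER_CUBIC))
E
```

```text
[0.52983679 0.06037419] [0.58016545 0.05758397] [0.46846033 0.06150091] [0.49004347 0.11954589] -3.1732266158089057 178.94831107645388 123.92106699562709 [np.float64(0.050405939355564346), np.float64(0.061386799732355925), np.float64(0.07130777215917992)]
```

View pics/w1c.png

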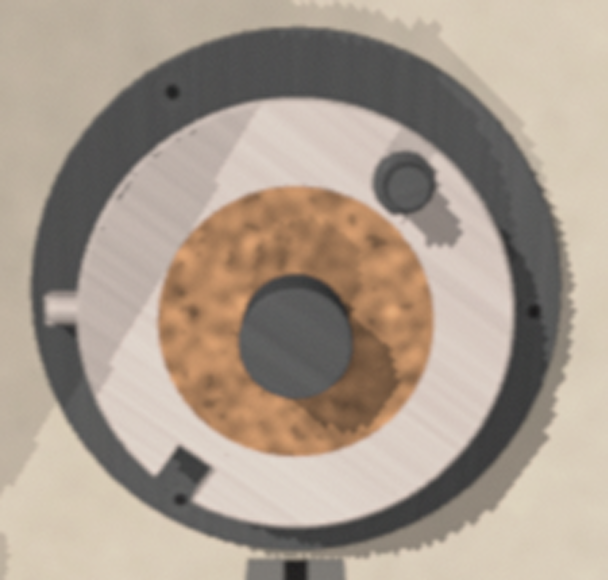

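```bash
python3 - <<'E'
from h import *
s=r.read_state(); print(s["gripper_width"],s["eef_pos"],s["tool_rot"],s["t"])
f=np.load("w1.npz"); d=f["d"]; print(f["pos"],f["rot"])
from scipy.spatial.transform import Rotation as Ro
R=Ro.from_euler("xyz",f["rot"]).as_matrix(); p=vision.camera_params("wrist"); T=p["tool_from_camera"]
for n,u in (("post",(366,159)),("hub",(324,214)),("plate",(395,200)),("foot",(330,112)),("desk",(200,200)),("tip",(312,305)),("tip2",(337,305))):
    z=np.median(d[u[1]-1:u[1]+2,u[0]-1:u[0]+2]); q=np.linalg.inv(p["K"])@np.array([*u,1])*z
    tl=T[:3,:3]@q+T[:3,3]; print(n,z,"tool",tl.round(4),"world",(R@tl+f["pos"]).round(4))
E
```

```text
0.00024839189922000704 [0.52493928 0.05716528 0.18846264] [-3.14047308e+00  2.08128329e-03  5.75809263e-01] 8.5417
[0.52488616 0.05717573 0.18828016] [-3.14032532e+00  2.22832467e-03  5.75868228e-01]
post 0.29985768 tool [0.0457 0.0308 0.1328] world [0.5797 0.0563 0.0553]
hub 0.30615932 tool [0.0059 0.0002 0.1273] world [0.5296 0.0602 0.061 ]
plate 0.3275138 tool [0.0118 0.0567 0.1514] world [0.5653 0.016  0.0368]
foot 0.33218294 tool [0.0788 0.005  0.1767] world [0.5932 0.0959 0.0114]
desk 0.36615837 tool [ 0.0041 -0.1102  0.1895] world [ 0.4678  0.1518 -0.0011]
tip 0.14406991 tool [ 0.0124 -0.0041 -0.0402] world [0.5332 0.0673 0.2285]
tip2 0.14440198 tool [ 0.0122  0.0047 -0.0399] world [0.5378 0.0599 0.2282]
```

```bash
python3 - <<'E'
from h import *
f=np.load("w1.npz"); d=f["d"]; p=vision.camera_params("wrist"); T=p["tool_from_camera"]; Ki=np.linalg.inv(p["K"]); print(p["K"])
for u in (312,337):
  for v in range(288,350,4):
    tl=T[:3,:3]@(Ki@np.array([u,v,1.])*d[v,u])+T[:3,3]; print(u,v,d[v,u].round(4),tl.round(4))
for n in (300,): print([ (u,d[n,u].round(3)) for u in range(296,352,3)])
# top-view check of the plate now
E
```

```text
[[411.39002546   0.         324.02395694]
 [  0.         411.39002546 241.64372565]
 [  0.           0.           1.        ]]
312 288 0.3764 [-0.0748 -0.0107  0.1761]
312 292 0.3787 [-0.0793 -0.0108  0.1771]
312 296 0.3948 [-0.0895 -0.0113  0.1908]
312 300 0.1486 [ 0.0121 -0.0042 -0.0356]
312 304 0.1443 [ 0.0126 -0.0041 -0.0399]
312 308 0.1415 [ 0.0125 -0.004  -0.0429]
312 312 0.1382 [ 0.0127 -0.0039 -0.0463]
312 316 0.1359 [ 0.0125 -0.0038 -0.0487]
312 320 0.1334 [ 0.0124 -0.0038 -0.0513]
312 324 0.1305 [ 0.0126 -0.0037 -0.0544]
312 328 0.1295 [ 0.0119 -0.0036 -0.0556]
312 332 0.1267 [ 0.0121 -0.0036 -0.0585]
312 336 0.1233 [ 0.0126 -0.0035 -0.0618]
312 340 0.1219 [ 0.0122 -0.0034 -0.0635]
312 344 0.1185 [ 0.0129 -0.0033 -0.0668]
312 348 0.115 [ 0.0137 -0.0032 -0.0703]
337 288 0.3774 [-0.0752  0.0122  0.177 ]
337 292 0.378 [-0.079   0.0122  0.1764]
337 296 0.3933 [-0.0889  0.0127  0.1895]
337 300 0.1473 [ 0.0127  0.0048 -0.0367]
337 304 0.1452 [ 0.0122  0.0047 -0.0391]
337 308 0.1412 [ 0.0127  0.0046 -0.0431]
337 312 0.1378 [ 0.0129  0.0045 -0.0466]
337 316 0.136 [ 0.0125  0.0044 -0.0487]
337 320 0.1339 [ 0.0122  0.0044 -0.0509]
337 324 0.1313 [ 0.0122  0.0043 -0.0537]
337 328 0.1282 [ 0.0125  0.0042 -0.0568]
337 332 0.1261 [ 0.0124  0.0041 -0.0591]
337 336 0.1235 [ 0.0125  0.004  -0.0617]
337 340 0.1215 [ 0.0124  0.004  -0.0638]
337 344 0.1193 [ 0.0124  0.0039 -0.0661]
337 348 0.1161 [ 0.0131  0.0038 -0.0693]
[(296, np.float32(0.395)), (299, np.float32(0.394)), (302, np.float32(0.395)), (305, np.float32(0.394)), (308, np.float32(0.148)), (311, np.float32(0.148)), (314, np.float32(0.147)), (317, np.float32(0.149)), (320, np.float32(0.147)), (323, np.float32(0.148)), (326, np.float32(0.148)), (329, np.float32(0.148)), (332, np.float32(0.148)), (335, np.float32(0.148)), (338, np.float32(0.148)), (341, np.float32(0.147)), (344, np.float32(0.394)), (347, np.float32(0.394)), (350, np.float32(0.396))]
```

The fingers passed over the post: post and notch stand where they were. The wrist depth puts the visible fingertips about 34 mm behind the stated TCP. I'll confirm that with a guarded descent.

```bash
cat >> h.py <<'E'
def down(p,z0,z1,lim,dz=.004):
    """guarded descent in steps; returns last z and force change"""
    f0=r.read_state()["wrist_force"][2]; z=z0; df=0
    while z>z1+1e-6:
        z=max(z-dz,z1); r.move_straight([p[0],p[1],z],max_speed=.05); df=r.read_state()["wrist_force"][2]-f0
        if abs(df)>lim: break
    return z,df
E
python3 - <<'E'
from h import *
rad=np.radians
p,o=pose(C0,rad(-3.3),.036,.10); r.move_to(p,o); p[2]=.046; r.move_straight(p)
z,df=down(p,.046,.013,2.5); print(z,df)
if abs(df)<2.5:
    f0=r.read_state()["wrist_force"]
    for off in (.030,.024,.018):
        q,o=pose(C0,rad(-3.3),off,z); r.move_straight(q,o,max_speed=.05); print(off,(r.read_state()["wrist_force"]-f0).round(2))
    for ph in (-10,-17,-24):
        q,o=pose(C0,rad(ph),.018,z); r.move_straight(q,o,max_speed=.05); print(ph,(r.read_state()["wrist_force"]-f0).round(2))
im,d=vision.grab_frame("top"); cv2.imwrite("pics/top1.png",cv2.resize(im[180:330,290:440,::-1],None,fx=4,fy=4,interpolation=cv2.INTER_CUBIC))
print(r.read_state()["t"])
E
```

```text
0.013 -0.5246337122982618
0.03 [-0.83  0.22 -0.34]
0.024 [-0.18  0.27 -0.87]
0.018 [-0.63  0.3  -0.71]
-10 [-0.1  -0.   -0.67]
-17 [-0.67  0.39 -0.42]
-24 [-0.02  0.69 -0.06]
13.85
```

View pics/top1.png

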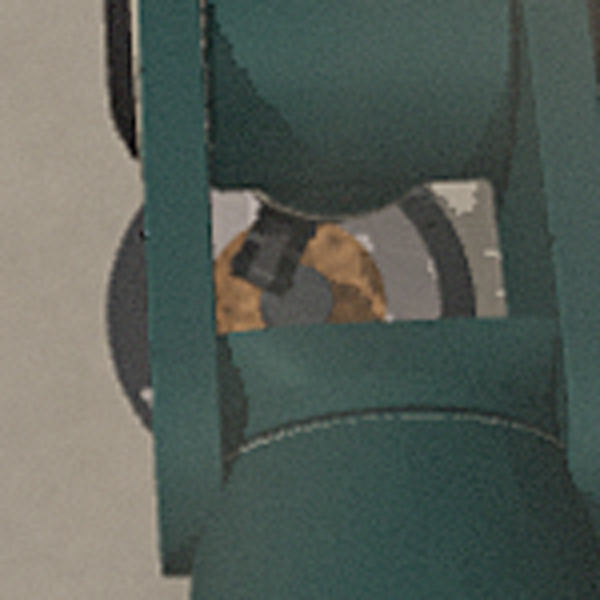

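Top view is mostly hidden by the arm; a finger shows at (265,250), next to the hub (300,295). I'll look with the wrist camera from here.

```bash
python3 - <<'E'
from h import *
s=r.read_state(); im,d=vision.grab_frame("wrist"); cv2.imwrite("pics/w2.png",im[:,:,::-1]); np.savez("w2.npz",im=im,d=d,pos=s["eef_pos"],rot=s["tool_rot"])
print(s["eef_pos"],s["tool_rot"],s["qpos"])
E
```

```text
[0.57984103 0.05291743 0.01303784] [ 3.14153806e+00 -4.65394510e-05  1.15728685e+00] [4.71907185e-02 3.21415417e-02 1.84490638e+00 1.82658226e-05
 1.26447513e+00 4.60694686e-01]
```

View pics/w2.png

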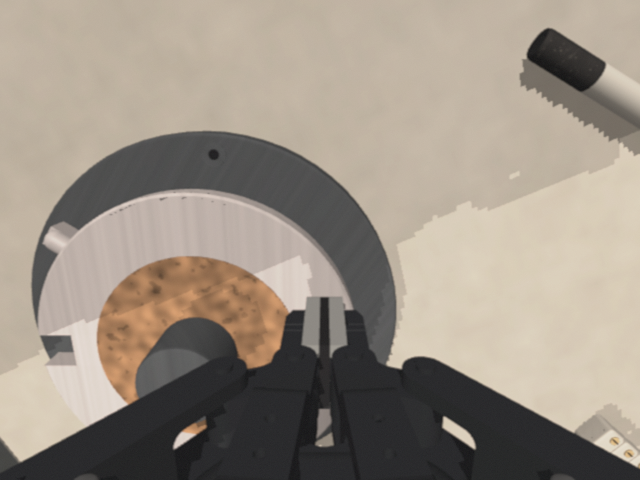

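The notch (58,349) has moved toward the key (60,238), so the post is being pushed. That confirms the 34 mm tip offset. Next: compute the angle and continue the push.

```bash
cat >> h.py <<'E'
CW=np.array([.5298,.0604])
def angs(nuv,kuv,name,C=CW):
    a=lambda v:np.degrees(np.arctan2(v[1],v[0]))
    N=wray(nuv,.037,name)[:2]-C; K=wray(kuv,.025,name)[:2]-C
    print("notch",a(N).round(2),np.linalg.norm(N).round(4),"key",a(K).round(2),np.linalg.norm(K).round(4)); return a(N)-a(K)
E
python3 - <<'E'
from h import *
rad=np.radians
e=angs((58,345),(60,238),"w2"); print(e)
# command phi -24 <-> notch now; go until 2 deg short
ph1=-24-(e-2.5)
for ph in np.linspace(-24,ph1,6)[1:]:
    q,o=pose(C0,rad(ph),.018,.013); r.move_straight(q,o,max_speed=.05)
print(ph1,r.read_state()["t"])
s=r.read_state(); im,d=vision.grab_frame("wrist"); cv2.imwrite("pics/w3.png",im[:,:,::-1]); np.savez("w3.npz",im=im,d=d,pos=s["eef_pos"],rot=s["tool_rot"])
E
```

```text
notch 156.7 0.0584 key 120.39 0.0706
36.30960222867837
-57.80960222867837 15.3167
```

View pics/w3.png

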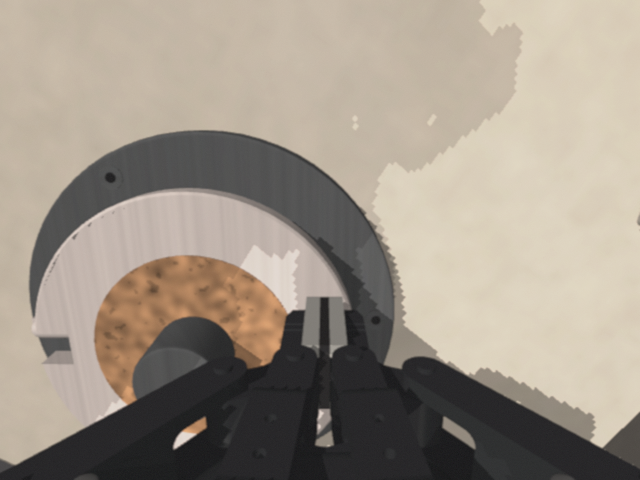

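Key tip (35,326) now lies almost in line with the notch (45,349). Drawing back and looking from above the key.

```bash
python3 - <<'E'
from h import *
rad=np.radians
q,o=pose(C0,rad(-57.8),.030,.013); r.move_straight(q); q[2]=.11; r.move_straight(q)
print(wristlook("w4",C0,rad(122),.13)["t"])
p=vision.camera_params("wrist")
im=np.load("w4.npz")["im"]; cv2.imwrite("pics/w4c.png",cv2.resize(im[0:300,120:520,::-1],None,fx=2,fy=2,interpolation=cv2.INTER_CUBIC))
E
```

```text
17.975
```

View pics/w4c.png

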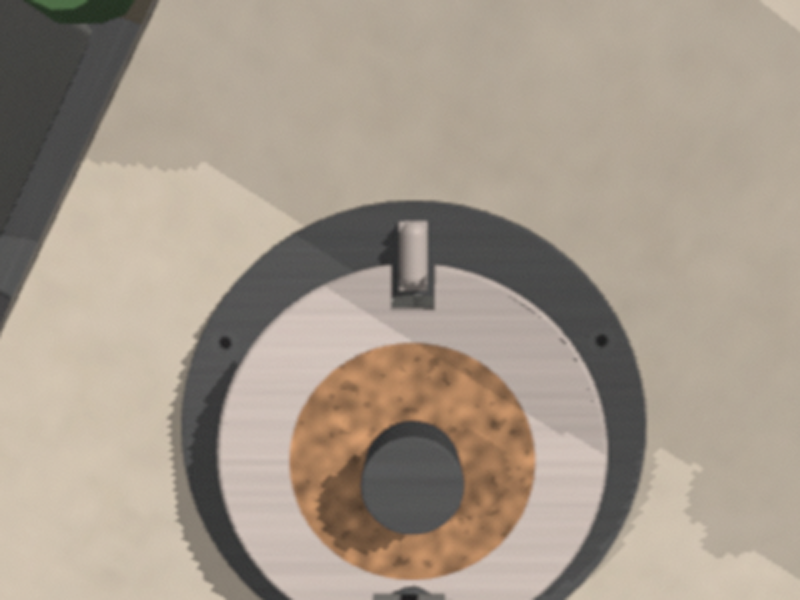

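The notch (crop columns 392–435) is centred on the key (398–428), so I'll press the hub.

```bash
python3 - <<'E'
from h import *
H=wray((326.5,242.5),.062,"w4")[:2]; c=(H+C0)/2; print(H,c)
r.move_straight([*c,.06]); r.move_straight([*c,.036],max_speed=.05)
f0=r.read_state()["wrist_force"][2]; z=.036
while z>.004:
    z-=.0015; r.move_straight([*c,z],max_speed=.03); s=r.read_state(); df=s["wrist_force"][2]-f0
    print(round(z,4),s["eef_pos"][2].round(4),df.round(1))
    if abs(df)>25: break
r.move_straight([*c,.10]); print(wristlook("w5",C0,np.radians(122),.13)["t"])
f=np.load("w5.npz");d=f["d"]
from scipy.spatial.transform import Rotation as Ro
R=Ro.from_euler("xyz",f["rot"]).as_matrix();p=vision.camera_params("wrist");T=p["tool_from_camera"]
for n,u in (("hub",(326,242)),("plateL",(245,220)),("plateR",(408,220)),("plateT",(295,150)),("desk",(150,200))):
    zz=np.median(d[u[1]-3:u[1]+4,u[0]-3:u[0]+4]); q=T[:3,:3]@(np.linalg.inv(p["K"])@np.array([*u,1])*zz)+T[:3,3]; print(n,(R@q+f["pos"]).round(4))
cv2.imwrite("pics/w5c.png",cv2.resize(f["im"][0:300,120:520,::-1],None,fx=2,fy=2,interpolation=cv2.INTER_CUBIC))
E
```

```text
[0.52697715 0.05944892] [0.52598858 0.05842446]
0.0345 0.0346 0.0
0.033 0.0329 1.0
0.0315 0.0316 1.2
0.03 0.0302 3.8
0.0285 0.0287 4.2
0.027 0.0271 3.4
0.0255 0.0255 3.7
0.024 0.024 3.5
0.0225 0.0225 3.9
0.021 0.0223 17.7
0.0195 0.0222 36.2
23.1583
hub [0.5275 0.0571 0.0512]
plateL [0.4762 0.0348 0.027 ]
plateR [0.5705 0.094  0.0272]
plateT [0.4812 0.0932 0.0273]
desk [ 0.4079  0.0019 -0.0008]
```

View pics/w5c.png

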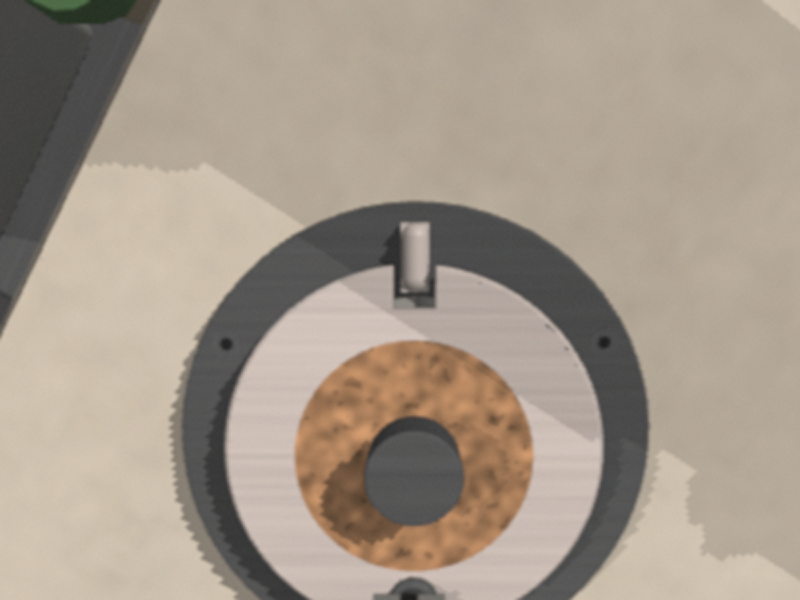

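The key (400–430) sits inside the notch (393–436). The hub top has come down from 61 to 51 mm and the plate is level, so it is home. The arm is clear.

```bash
python3 -c "
from workcell import r,job
r.hold(.3); print(job.finish_job())"
```

```text
the job is handed in; nothing more can be done
None
```

The plate is turned with its notch over the key and pressed fully home (hub top down 10 mm, plate level), the arm is drawn back clear, and the job was handed in at about 23.5 s; I steered clear of the loupe, jar and film can, but didn't re-measure them at the end.

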